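# Draw the pressing plate home on the laminating bed

## Task

Take the tall roll of tape off the laminating bed and stand it upright in the open grey tray. Press down on the bare front part of the aluminium plate and drag it out from under the low steel cover, back towards the front stop until it is fully home against it, then swing the latch fully across its front corner. Finally take the steel weight by its neck and set it gently upright on the middle of the plate; leave the other things on the bench where they are.

Things in the scene. Friction and masses are not known exactly. Their poses are not given: they have to be found in the camera images.
- bed: Fixed laminating bed: grey base 360 x 190 mm with two dark guide rails along its x, a stop bar across its near end, a low steel cover over its far end. Origin on the bench; x points from stop to cover, y left, z up. In its frame: base top, on which the plate slides, at z = 10 mm; rails at y = +-72 to +-87 mm, tops at z = 18 mm, flush with the plate.
- stop_mid (a point): Middle of the stop bar's inner face at its top: x = -110 mm, y = 0, z = 22 mm in the bed's frame. The bar is 15 mm thick (x = -125 to -110 mm).
- cover_lip (a point): Middle of the top edge of the steel cover's mouth: x = 60 mm, y = 0, z = 50 mm in the bed's frame. The cover runs from there to x = 220 mm across the bed's width, underside at z = 45 mm.
- plate_top (a point): Centre of the top of the loose aluminium plate, 160 (x) x 140 (y) x 8 mm, 0.48 kg, waxed, friction on the bed about 0.12. It lies between the rails (2 mm play a side), axes along the bed's, rear under the cover, 75 to 110 mm short of the stop; no edge can be gripped. Home: front edge on the stop, this point at x = -30, z = 18 mm in the bed's frame. Fingertips pressing its bare front with 5 to 15 N carry it.
- roll_center (a point): Centre of the tall white roll of tape: an upright ring, outside diameter 56 mm, inside diameter 46 mm, 50 mm tall, 70 g; this point is half-way up, its z axis the ring's axis. It starts upright on the bed's floor between the stop and the plate, and blocks the plate's way.
- tray: Fixed open grey tray, 160 x 160 mm, 20 mm high, walls and floor 4 mm thick; origin at the centre of its underside, on the bench, sides along its x and y axes. It stands to the left or to the right of the bed.
- latch (a joint): Swing latch: steel bar on an upright pin at the bed's front left. 0 = bar along the bed's x, off the plate; grows as it swings towards the bed's -y (clockwise from above); stops at 1.571 rad, fully across the plate's front left corner. Starts at 0 to 0.35; light friction (about 1 N at the knob); stays where left. Bar 13 mm wide, reaches 75 mm from the pin, 6 mm above the plate, top at z = 32 mm.
- latch_knob (a point): The latch's upright round black knob: diameter 14 mm, from z = 32 to 64 mm above the bench, 65 mm from the pin; this point is on its axis at z = 50 mm.
- latch_pivot (a point): The axis of the latch's pin, at x = -90 mm, y = 88 mm in the bed's frame.
- weight_center (a point): Centre of the loose steel weight, half-way up its 60 mm: a disc of diameter 60 mm and height 30 mm below, with a plain round neck of diameter 24 mm and height 30 mm standing on its middle; 0.4 to 0.9 kg. z points up along the neck. It starts upright on the bench, on the side of the bed opposite to the tray.
- tin: Bystander, to be left alone: yellow closed tin, 76 mm across, 60 mm tall.
- flat_roll: Bystander, to be left alone: low wide ring of tape, 90 mm across, 20 mm tall: not the roll to be moved.
- spatula: Bystander, to be left alone: spatula lying flat.
- cup: Bystander, to be left alone: clear plastic cup, 72 mm across, 80 mm tall.
- screwdriver: Bystander, to be left alone: screwdriver lying flat.
- jar: Bystander, to be left alone: amber jar, 60 mm across, 80 mm tall.
- dryer: Bystander, to be left alone: black hot-air dryer lying on its side, about 170 mm long, 66 mm thick.
Mind the look-alikes: they are no part of the job. Leave any pink or yellow look-alike of the part that bears plate_top alone.

How it is judged:
By the outcome, as a careful person would: the job done as asked, in the order asked, and still so for the second after the job is handed in, with the robot touching nothing.
It also fails if it takes over 72 s, if anything falls off the work surface, if the arm or the gripper's body presses on something with over 40 N, if the wrist force passes 120 N, or if a joint passes its speed limit or range.

## Robot

A 6-joint arm with a two-finger parallel gripper is mounted at the origin on the work surface. World frame = base frame: x ahead of the robot, y to its left, z up, the work surface at z = 0. Lengths are in mm, angles in degrees, forces in N, time in s.
With the tool pointing down it reaches from about 325 to 925 mm from the base axis. Payload 3.1 kg.
Tool frame: the origin (TCP) lies midway between the tips of the shut fingers; the grasp point (between the pads) lies 19 mm behind it; z points along the fingers, y is the line along which they close (so a half turn about z gives the same grasp; the last joint's range is limited). The gripper opens to 85 mm and grips with 20 to 120 N. Pads are 22 mm wide; open, the fingers measure 114 mm over their backs; the gripper's body (76 mm by 85 mm) begins 54 mm behind the grasp point. The pads swing forward as they close: fully open they stand 13 mm farther back than shut.
Start: joints at [-74.324, 12.427, 92.441, -0, 75.132, -6.429], TCP at [235.209, -579.065, 231.3] pointing down, gripper open.
Joint ranges: [-157.48, 157.48], [-44.54, 120.13], [17.64, 146.25], [-64.5, 244.5], [7.68, 150.69], [-147.95, 147.95]. Speed limits (degrees/s): [159.86, 159.86, 180, 180, 180, 180].

## Interface

Orientations are given as [roll, pitch, yaw] about the fixed x, y, z axes, in that order (R = Rz(yaw) Ry(pitch) Rx(roll)).
In Python, from rig import arm gives the robot as it stands. The module is installed in compiled form; this text tells all that it offers.
- The arm moves only by the shell command python3 -m pendant 'ROWS' [FORCE]. ROWS is a JSON object of lists of equal length, an entry for each row: "angular": the turn, a rotation vector about the tool's x, y, z each as a share of 2 pi rad, from -1 to 1, a list of three; "xyz": the shift along the tool's x, y, z each as a share of 30 cm, from -1 to 1, a list of three; "claw": the closure, from 0 (fully open) to 1 (shut). A call has 1 to 20 rows; each row is the pose to reach, as a shift and turn from the pose commanded when the call began, along the tool's axes at that moment, turning the shorter way round; what a row does not reach only later rows make up. A row lasts 1/10 s, in which the tool goes at most 50 mm and 8.59 degrees, less where a joint would pass 70% of its speed; a pose out of reach is approached as far as the arm can. A call with a number of a shift or a turn outside -1 to 1 is refused whole. A call with a gripper value outside its range is refused whole. The fingers move at their own pace and stop on an object; FORCE is the grip in N (left out, the last holds). Time passes only in rows, so rows that repeat a pose let the fingers close. It gives the time, the measured TCP pose, the force, the opening and the grip force at its end, in the units of the state.
- arm.read_state(): the state, without advancing time (a new reading comes with each control period).
- arm.camera(name): name is "side" or "top" or "wrist"; returns a dict with "image" (420x560x3 uint8, red, green, blue), "vfov" (degrees; the focal length in pixels is half the picture's height over the tangent of half this angle, whatever the lens; pixels are square), "cx", "cy" (the principal point, pixels), "R" (3x3) and "t" (3): a world point X has camera coordinates R X + t; the wrist camera has in their place "T_tool_cam" (4x4, takes a point from camera to tool coordinates, whose origin is the TCP and whose axes are the flange's). Camera axes: x right, y down, z forward; pixel columns grow to the right and rows downward; lengths in mm; the calibration is good to about 2 mm. The wrist camera is an equidistant fisheye: a pixel r from the principal point sees the ray r / f radians off the axis. A picture is of the moment at which its call begins: read the wrist's pose just before it. There is no depth.
- arm.job_done(): hands the job in; it is judged then, once.
Trained networks look in the newest picture that a camera, given by its name, has taken for a name from the list of things; names that differ only in an ending like _2 or _b are one class to them, and where a whole thing is asked for, a point or a joint stands for the part that bears it (a point fixed in the world has none). Each returns a list of dicts, best first, with "conf" (0 to 1); they miss things now and then, are a little off and sometimes report something else, mostly with a low value. They report only what shows in the picture. A call takes as long as a camera call. They do not tell look-alikes from the thing itself.
- arm.recognise(camera, target): "uv" ([column, row] in pixels, amid what is visible of it).
- arm.tip_of(camera, target): "uv" ([column, row] in pixels: a listed point, or the origin of a listed thing).
The state is a dict: "time": time; "joint_positions": joint angles; "qvel": joint speeds; "joint_efforts": joint torques, N m; "eef_pos": TCP position; "ee_rot": TCP orientation; "wrist_force": force on the tool from outside, world axes, zero at the start; "moment": the same for the moment, N m; "grip_width": finger opening in mm; "finger_force": force on a finger pad.
Only numpy, scipy, OpenCV 4.12 (cv2) and the standard library are available. Lean on these libraries where they do the work, as an engineer would, in place of code of your own. Each camera call takes 0.05 s, during which the arm holds its last target. There are 200 camera calls.

## Working session

There is one attempt and no reset: what is moved stays moved. The work goes in short steps, Python scripts to look and compute and a shell command to move; the robot and the scene stay as the last step left them, time stands still between calls to the robot, and variables do not carry over. Pictures are saved under pics/ and viewed, at most 10 in all, crops included, and the job is handed in when it is done.

```bash
mkdir -p pics; cat > h.py <<'E'
import numpy as np, cv2, json
from rig import arm
from scipy.spatial.transform import Rotation as Ro
def ray(c,uv,st=None):
    h=c["image"].shape[0]; f=h/2/np.tan(np.radians(c["vfov"])/2)
    R=np.array(c["R"]);t=np.array(c["t"])
    d=np.array([(uv[0]-c["cx"])/f,(uv[1]-c["cy"])/f,1.])
    return -R.T@t, R.T@d
def atz(c,uv,z):
    o,d=ray(c,uv); return o+d*(z-o[2])/d[2]
def proj(c,X):
    h=c["image"].shape[0]; f=h/2/np.tan(np.radians(c["vfov"])/2)
    p=np.array(c["R"])@np.array(X)+np.array(c["t"]); return np.array([c["cx"]+f*p[0]/p[2],c["cy"]+f*p[1]/p[2]])
E
python3 - <<'E'
from h import *
Z=dict(bed=0,stop_mid=22,cover_lip=50,plate_top=18,roll_center=35,tray=0,latch_knob=50,latch_pivot=32,weight_center=30,tin=30,flat_roll=10,cup=40,jar=40,dryer=33,spatula=3,screwdriver=10)
for n in ["top","side"]:
    c=arm.camera(n); cv2.imwrite(f"pics/{n}0.png",c["image"][:,:,::-1])
    print(n,np.round(-np.array(c["R"]).T@c["t"]),c["vfov"])
    for k,z in Z.items():
        try:
            for d in arm.tip_of(n,k)[:3]: print(k,np.round(d["uv"],1),round(d["conf"],2),np.round(atz(c,d["uv"],z),1))
        except Exception as e: print(k,e)
s=arm.read_state();print(s["time"],s["eef_pos"],s["ee_rot"])
E
```

```text
top [ 417.  -31. 1426.] 48.269262367214814
bed [383.4 217.6] 0.27 [ 461.2 -331.5    0. ]
stop_mid [260.8 210.4] 0.71 [477.2  40.   22. ]
cover_lip [258.8 160.7] 0.89 [623.1  46.7  50. ]
cover_lip [230.8 200.7] 0.6 [503.5 127.4  50. ]
plate_top [199.8 272.2] 0.76 [289.8 220.   18. ]
plate_top [261.5 154.2] 0.62 [647.8  40.7  18. ]
roll_center [274.7 200.8] 0.55 [505.8  -1.6  35. ]
tray [171.3 196.1] 0.77 [518.4 315.8   0. ]
latch_knob [241.4 180. ] 0.42 [565.1  97.3  50. ]
latch_pivot [233.5 202.1] 0.84 [500.5 121.4  32. ]
weight_center [384.3 218. ] 0.71 [ 459.1 -327.9   30. ]
tin [179.9 130.4] 0.56 [715.3 287.6  30. ]
flat_roll [380.2 137.8] 0.51 [ 703.4 -319.2   10. ]
flat_roll [171.1 192.7] 0.21 [528.1 314.3  10. ]
cup [121.  225.1] 0.66 [427.4 453.8  40. ]
jar [397.8 267.6] 0.8 [ 313.8 -365.5   40. ]
dryer [106.9 160.2] 0.79 [621.8 504.8  33. ]
spatula [454.7 228.7] 0.87 [ 430.4 -545.5    3. ]
spatula [109.4 159.6] 0.62 [628.2 508.7   3. ]
screwdriver [428.9 167. ] 0.68 [ 615.8 -466.4   10. ]
side [  392. -1135.  1155.] 47.27113794244481
bed [287.1 206.4] 0.88 [573.2  38.7   0. ]
[... 710 characters left out ...]
156.5] 0.58 [713.4 258.   30. ]
flat_roll [349.2 288.4] 0.82 [ 697.5 -336.2   10. ]
flat_roll [237.5 138.1] 0.6 [434.6 448.4  10. ]
cup [241.4 136.4] 0.81 [449.6 415.7  40. ]
jar [215.1 320.6] 0.69 [ 308.9 -407.3   40. ]
jar [303.9 205.4] 0.21 [623.   -5.8  40. ]
dryer [285.  129.8] 0.92 [626.9 442.2  33. ]
dryer [269.  370.1] 0.66 [ 434.7 -564.4   33. ]
dryer [214.7 319. ] 0.5 [ 307.5 -397.6   33. ]
spatula [266.3 370.1] 0.88 [ 429.1 -548.1    3. ]
screwdriver [327.9 333.2] 0.93 [ 605.4 -470.9   10. ]
screwdriver [259.9 187.7] 0.47 [490.3 138.   10. ]
screwdriver [288.3 128. ] 0.2 [647. 485.  10.]
1.7 [ 235.19888526 -579.06865675  231.30963776] [1.79999803e+02 3.62012570e-05 2.21028114e+01]
```

View pics/top0.png

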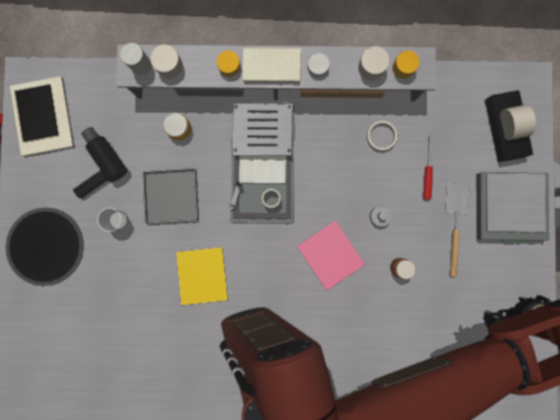

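View pics/side0.png

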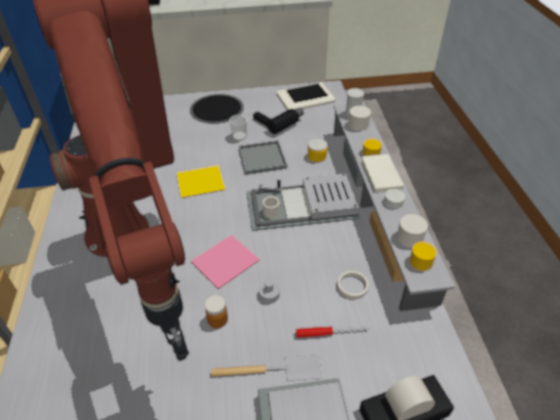

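```bash
cat >> h.py <<'E'
def plan(pos,yaw,frm=None,roll=180,pitch=0):
    "print share-of-range shift and turn from the current (or given (pos,rpy)) pose"
    if frm is None: s=arm.read_state(); frm=(s["eef_pos"],s["ee_rot"])
    p0=np.array(frm[0]);R0=Ro.from_euler("xyz",frm[1],degrees=True)
    R1=Ro.from_euler("xyz",[roll,pitch,yaw],degrees=True)
    x=R0.inv().apply(np.array(pos)-p0)/300; a=(R0.inv()*R1).as_rotvec()/(2*np.pi)
    print("xyz",np.round(x,4),"ang",np.round(a,4))
    return (pos,[roll,pitch,yaw])
def wray(c,uv,s):
    h=c["image"].shape[0]; f=h/2/np.tan(np.radians(c["vfov"])/2)
    T=np.array(c["T_tool_cam"]); R=Ro.from_euler("xyz",s["ee_rot"],degrees=True).as_matrix()
    v=np.array(uv,float)-[c["cx"],c["cy"]]; r=np.hypot(*v); th=r/f
    d=np.array([*(v/max(r,1e-9)*np.sin(th)),np.cos(th)])
    return R@T[:3,3]+s["eef_pos"], R@T[:3,:3]@d
def wz(c,uv,s,z):
    o,d=wray(c,uv,s); return o+d*(z-o[2])/d[2]
def wproj(c,X,s):
    h=c["image"].shape[0]; f=h/2/np.tan(np.radians(c["vfov"])/2)
    T=np.array(c["T_tool_cam"]); R=Ro.from_euler("xyz",s["ee_rot"],degrees=True).as_matrix()
    p=T[:3,:3].T@(R.T@(np.array(X)-s["eef_pos"])-T[:3,3])
    r=np.hypot(p[0],p[1]); th=np.arctan2(r,p[2]); return np.array([c["cx"],c["cy"]])+f*th*p[:2]/r
E
python3 -c "
from h import *
a=plan([370,-300,300],22.1)
b=plan([470,0,330],2,)
c=plan([470,0,330],2,a)"
```

```text
xyz [ 0.7663 -0.6928 -0.229 ] ang [0. 0. 0.]
xyz [ 1.4514 -1.4939 -0.329 ] ang [0.     0.     0.0558]
xyz [ 0.6851 -0.8011 -0.1   ] ang [ 0.     -0.      0.0558]
```

```bash
python3 -m pendant '{"xyz":[[0.77,-0.69,-0.23],[0.77,-0.69,-0.23],[0.77,-0.69,-0.23],[0.77,-0.69,-0.23],[0.77,-0.69,-0.23],[0.77,-0.69,-0.23],[0.77,-0.69,-0.23]],"angular":[[0,0,0],[0,0,0],[0,0,0],[0,0,0],[0,0,0],[0,0,0],[0,0,0]],"claw":[0,0,0,0,0,0,0]}'
python3 -m pendant '{"xyz":[[0.685,-0.8,-0.1],[0.685,-0.8,-0.1],[0.685,-0.8,-0.1],[0.685,-0.8,-0.1],[0.685,-0.8,-0.1],[0.685,-0.8,-0.1],[0.685,-0.8,-0.1],[0.685,-0.8,-0.1],[0.685,-0.8,-0.1]],"angular":[[0,0,0.056],[0,0,0.056],[0,0,0.056],[0,0,0.056],[0,0,0.056],[0,0,0.056],[0,0,0.056],[0,0,0.056],[0,0,0.056]],"claw":[0,0,0,0,0,0,0,0,0]}'
python3 - <<'E'
from h import *
s=arm.read_state(); c=arm.camera("wrist"); cv2.imwrite("pics/w0.png",c["image"][:,:,::-1])
print(s["time"],s["eef_pos"],s["ee_rot"],c["vfov"],np.round(c["T_tool_cam"],3).tolist())
Z=dict(stop_mid=22,cover_lip=50,plate_top=18,roll_center=35,tray=0,latch_knob=50,latch_pivot=32,weight_center=30)
for k,z in Z.items():
    for d in arm.tip_of("wrist",k)[:2]: print(k,np.round(d["uv"],1),round(d["conf"],2),np.round(wz(c,d["uv"],s,z),1))
E
```

```text
time: 2.4
eef_pos: [373.0, -297.2, 302.0]
ee_rot: [179.9, -0.1, 22.3]
wrist_force: [-1.5, -0.4, 0.3]
grip_width: 85.6
finger_force: 0.0
time: 3.3
eef_pos: [471.3, -0.4, 330.3]
ee_rot: [180.0, 0.0, 2.0]
wrist_force: [-0.2, -0.7, 0.2]
grip_width: 85.5
finger_force: 0.0
3.3 [ 4.71343823e+02 -4.36780842e-01  3.30332688e+02] [1.79953535e+02 9.80460857e-03 2.04706664e+00] 65.70646984690485 [[-0.001, -0.964, -0.265, 67.53], [1.0, -0.001, 0.001, 1.243], [-0.001, -0.265, 0.964, -142.935], [0.0, 0.0, 0.0, 1.0]]
stop_mid [250.9 168.3] 0.77 [468.5  36.5  22. ]
stop_mid [253.5  88.1] 0.27 [580.7  35.8  22. ]
cover_lip [252.2  42.4] 0.91 [639.4  37.5  50. ]
cover_lip [ 5.8 84.9] 0.33 [617.4 459.9  50. ]
plate_top [252.6  45.1] 0.74 [643.   39.6  18. ]
plate_top [383.3 246.3] 0.56 [ 353.9 -170.7   18. ]
roll_center [272.8 137.3] 0.79 [513.7   7.   35. ]
tray [ 87.3 134.3] 0.97 [519.4 311.1  -0. ]
latch_knob [196.  103.1] 0.88 [558.5 108.9  50. ]
latch_knob [ 6.  85.2] 0.29 [616.8 459.3  50. ]
latch_pivot [191.8 152.8] 0.7 [490.3 119.1  32. ]
weight_center [477.8 182.2] 0.79 [ 467.2 -319.4   30. ]
```

View pics/w0.png

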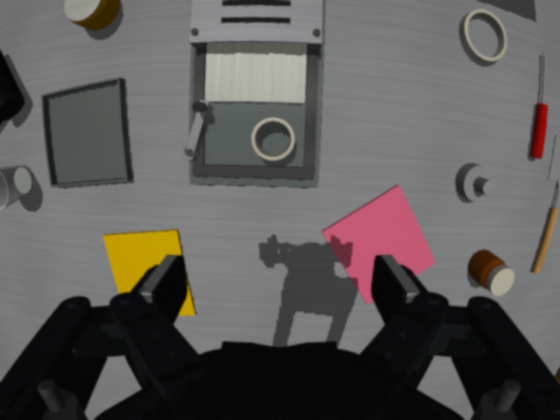

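```bash
python3 - <<'E'
from h import *
c=arm.camera("wrist"); s=arm.read_state()
P=dict(basefl=((190,184),10),basefr=((319,187),10),covl=((191,42),50),covr=((324,43),50),plfl=((205,101),18),plfr=((304,104),18),rollTopL=((251,138),60),rollTopR=((295,138),60),rollTopF=((273,117),60),rollTopB=((273,160),60),stopinL=((205,164),22),stopinR=((307,167),22))
for k,(uv,z) in P.items(): print(k,np.round(wz(c,uv,s,z),1))
cv2.imwrite("pics/w0c.png",cv2.resize(c["image"][25:205,170:345,::-1],None,fx=3.3,fy=3.3,interpolation=cv2.INTER_CUBIC))
E
```

```text
basefl [441.5 128.2  10. ]
basefr [442.4 -62.8  10. ]
covl [642.4 117.8  50. ]
covr [642.6 -55.9  50. ]
plfl [563.1 103.3  18. ]
plfr [561. -35.  18.]
rollTopL [513.6  33.6  60. ]
rollTopR [515.2 -22.1  60. ]
rollTopF [541.    6.5  60. ]
rollTopB [486.1   4.9  60. ]
stopinL [473.6 101.9  22. ]
stopinR [473.  -42.6  22. ]
```

View pics/w0c.png

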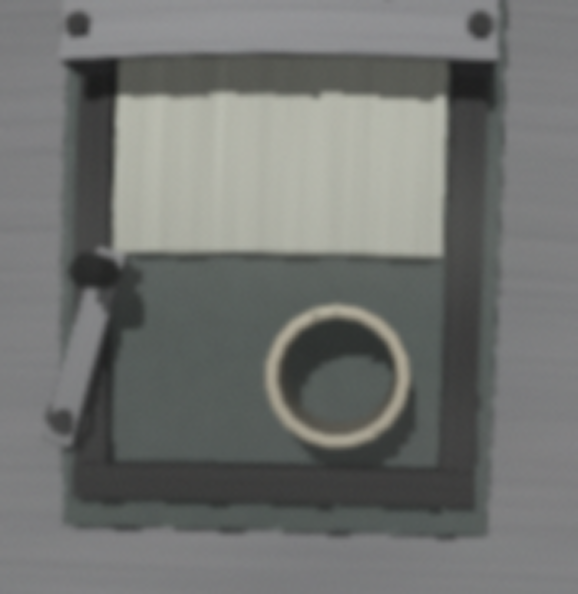

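```bash
python3 -c "
from h import *
a=plan([514,6,90],0.5)
a=plan([514,6,22],0.5)
b=plan([514,6,120],.5,a)
plan([518,311,120],.5,a)
plan([518,311,17],.5,a)"
```

```text
xyz [ 0.143  -0.0192  0.8008] ang [0.     0.     0.0039]
xyz [ 0.143  -0.0192  1.0275] ang [0.     0.     0.0039]
xyz [ 0.      0.     -0.3267] ang [0. 0. 0.]
xyz [ 0.0222 -1.0165 -0.3267] ang [0. 0. 0.]
xyz [ 0.0222 -1.0165  0.0167] ang [0. 0. 0.]
```

```bash
python3 -m pendant '{"xyz":[[0.143,-0.019,0.8],[0.143,-0.019,0.8],[0.143,-0.019,0.8],[0.143,-0.019,0.8],[0.143,-0.019,0.8],[0.143,-0.019,0.8],[0.143,-0.019,0.8]],"angular":[[0,0,0.004],[0,0,0.004],[0,0,0.004],[0,0,0.004],[0,0,0.004],[0,0,0.004],[0,0,0.004]],"claw":[0,0,0,0,0,0,0]}'
python3 - <<'E'
from h import *
s=arm.read_state(); c=arm.camera("wrist"); cv2.imwrite("pics/w1.png",c["image"][:,:,::-1])
print(s["eef_pos"],s["ee_rot"])
for k,z in dict(roll_center=35,stop_mid=22,cover_lip=50,latch_knob=50,latch_pivot=32).items():
    for d in arm.tip_of("wrist",k)[:2]: print(k,np.round(d["uv"],1),round(d["conf"],2),np.round(wz(c,d["uv"],s,z),1))
print(wproj(c,[514,6,60],s))
E
```

```text
time: 4.5
eef_pos: [513.5, 6.4, 89.9]
ee_rot: [-180.0, 0.1, 0.5]
wrist_force: [1.0, 0.1, 0.8]
grip_width: 85.5
finger_force: 0.0
[513.49863996   6.44634896  89.90339119] [-1.79983184e+02  1.41587065e-01  4.98918255e-01]
stop_mid [236.3 273.2] 0.73 [472.   35.6  22. ]
cover_lip [227.   18.7] 0.75 [639.7  35.1  50. ]
latch_knob [120.7 169.8] 0.83 [553.2 102.6  50. ]
latch_pivot [121.9 249. ] 0.93 [492.5 119.1  32. ]
latch_pivot [224.9  19.2] 0.4 [645.2  39.3  32. ]
[277.09064622 239.08957721]
```

View pics/w1.png

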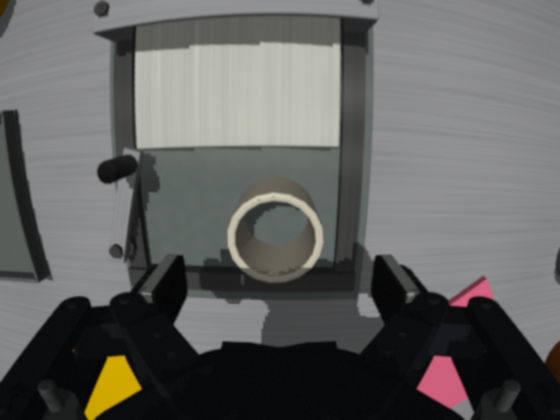

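```bash
python3 -m pendant '{"xyz":[[0.005,0,0.12],[0.005,0,0.226],[0.005,0,0.226],[0.005,0,0.226],[0.005,0,0.226],[0.005,0,0.226],[0.005,0,0.226],[0.005,0,0.226],[0.005,0,0.226],[0.005,0,0.226],[0.005,0,0.226],[0.005,0,0.226]],"angular":[[0,0,0],[0,0,0],[0,0,0],[0,0,0],[0,0,0],[0,0,0],[0,0,0],[0,0,0],[0,0,0],[0,0,0],[0,0,0],[0,0,0]],"claw":[0,0,0,0.6,0.6,0.6,0.6,0.6,0.6,0.6,0.6,0.6]}' 30
```

```text
time: 6.0
eef_pos: [518.0, 6.2, 25.1]
ee_rot: [180.0, -0.3, 0.5]
wrist_force: [-1.3, 0.7, 6.7]
grip_width: 54.4
finger_force: 32.3
```

```bash
python3 -m pendant '{"xyz":[[0,0,-0.15],[0,0,-0.32],[0,0,-0.32],[0,0,-0.32],[0.01,-0.98,-0.32],[0.01,-0.98,-0.32],[0.01,-0.98,-0.32],[0.01,-0.98,-0.32],[0.01,-0.98,-0.32],[0.01,-0.98,-0.32],[0.01,-0.98,-0.32],[0.01,-0.98,-0.32],[0.01,-0.98,-0.32]],"angular":[[0,0,0],[0,0,0],[0,0,0],[0,0,0],[0,0,0],[0,0,0],[0,0,0],[0,0,0],[0,0,0],[0,0,0],[0,0,0],[0,0,0],[0,0,0]],"claw":[0.6,0.6,0.6,0.6,0.6,0.6,0.6,0.6,0.6,0.6,0.6,0.6,0.6]}' 
python3 - <<'E'
from h import *
s=arm.read_state(); c=arm.camera("wrist"); cv2.imwrite("pics/w2.png",c["image"][:,:,::-1])
print(s["eef_pos"],s["ee_rot"],s["grip_width"])
for k,z in dict(tray=0,roll_center=140).items():
    for d in arm.tip_of("wrist",k)[:2]: print(k,np.round(d["uv"],1),round(d["conf"],2),np.round(wz(c,d["uv"],s,z),1))
E
```

```text
time: 7.3
eef_pos: [514.8, 299.1, 116.7]
ee_rot: [179.9, 0.2, 0.5]
wrist_force: [0.1, 0.4, -0.6]
grip_width: 54.1
finger_force: 32.4
[514.78080477 299.09819304 116.72196096] [179.89009114   0.1829056    0.47623554] 54.143002573725866
tray [259.2 195.6] 0.96 [519.4 313.5   0. ]
```

View pics/w2.png

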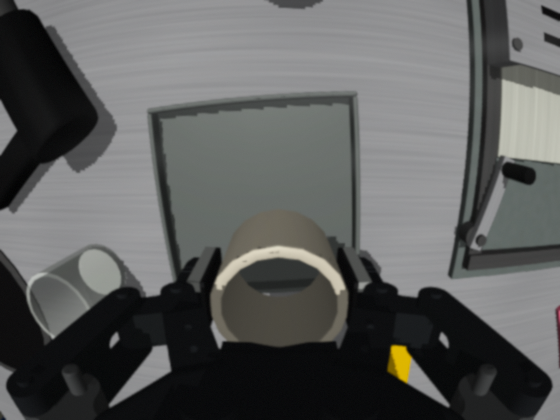

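```bash
python3 -m pendant '{"xyz":[[0.014,-0.045,0.12],[0.014,-0.045,0.24],[0.014,-0.045,0.3],[0.014,-0.045,0.32],[0.014,-0.045,0.323],[0.014,-0.045,0.323],[0.014,-0.045,0.323],[0.014,-0.045,0.323],[0.014,-0.045,0.323],[0.014,-0.045,0.323],[0.014,-0.045,0.2],[0.014,-0.045,0.05],[0.014,-0.045,-0.1],[0.014,-0.045,-0.1]],"angular":[[0,0,0],[0,0,0],[0,0,0],[0,0,0],[0,0,0],[0,0,0],[0,0,0],[0,0,0],[0,0,0],[0,0,0],[0,0,0],[0,0,0],[0,0,0],[0,0,0]],"claw":[0.6,0.6,0.6,0.6,0.6,0.6,0.1,0,0,0,0,0,0,0]}' 
python3 - <<'E'
from h import *
s=arm.read_state(); c=arm.camera("wrist"); cv2.imwrite("pics/w3.png",c["image"][:,:,::-1])
print(s["eef_pos"],s["ee_rot"],s["grip_width"])
for k,z in dict(roll_center=29,tray=0).items():
    for d in arm.tip_of("wrist",k)[:2]: print(k,np.round(d["uv"],1),round(d["conf"],2),np.round(wz(c,d["uv"],s,z),1))
a=plan([480,200,146],.5)
a=plan([595,32,100],.5)
E
```

```text
time: 8.85
eef_pos: [525.6, 316.7, 157.6]
ee_rot: [-179.6, -0.9, 0.5]
wrist_force: [1.3, -1.1, 0.0]
grip_width: 85.0
finger_force: 0.0
[525.56740267 316.72635765 157.59082348] [-179.61868178   -0.85206241    0.51423993] 85.04266492603911
tray [280.7 200.6] 0.87 [518.3 314.3   0. ]
xyz [-0.1365  0.379   0.0089] ang [-0. -0.  0.]
xyz [0.2418 0.9425 0.1623] ang [-0. -0.  0.]
```

View pics/w3.png

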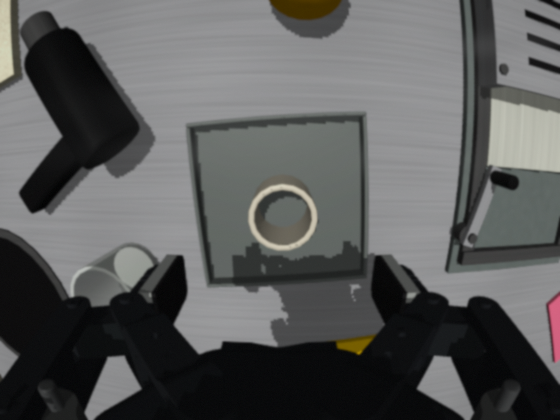

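```bash
python3 -m pendant '{"xyz":[[0.12,0.5,0.0],[0.236,0.94,0.0],[0.236,0.94,0.0],[0.236,0.94,0.0],[0.236,0.94,0.0],[0.236,0.94,0.0],[0.236,0.94,0.0],[0.236,0.94,0.1],[0.236,0.94,0.2],[0.236,0.94,0.29],[0.236,0.94,0.29],[0.236,0.94,0.29],[0.236,0.94,0.29]],"angular":[[0,0,0],[0,0,0],[0,0,0],[0,0,0],[0,0,0],[0,0,0],[0,0,0],[0,0,0],[0,0,0],[0,0,0],[0,0,0],[0,0,0],[0,0,0]],"claw":[0.5,1,1,1,1,1,1,1,1,1,1,1,1]}'
python3 -c "
from h import *
s=arm.read_state();print(s['eef_pos'],s['wrist_force'])
plan([590,32,20],0)"
```

```text
time: 10.3
eef_pos: [594.3, 33.1, 62.6]
ee_rot: [180.0, -0.1, 0.5]
wrist_force: [-0.4, 0.8, 0.2]
grip_width: 0.0
finger_force: 0.0
[594.26457931  33.05469433  62.61892984] [-0.42155989  0.75098804  0.19350601]
xyz [-0.0145  0.0034  0.142 ] ang [ 0.     -0.0003  0.0015]
```

```bash
python3 -m pendant '{"xyz":[[-0.014,0.003,0.08],[-0.014,0.003,0.12],[-0.014,0.003,0.14],[-0.014,0.003,0.146],[-0.014,0.003,0.15],[-0.014,0.003,0.153],[-0.014,0.003,0.153],[-0.014,0.003,0.153]],"angular":[[0,0,0],[0,0,0],[0,0,0],[0,0,0],[0,0,0],[0,0,0],[0,0,0],[0,0,0]],"claw":[1,1,1,1,1,1,1,1]}'
```

```text
time: 11.1
eef_pos: [591.7, 31.6, 18.1]
ee_rot: [180.0, -0.3, 0.5]
wrist_force: [-0.8, -0.1, 5.2]
grip_width: -0.2
finger_force: 2.7
```

```bash
python3 -m pendant '{"xyz":[[0,0,0.003],[0,0,0.005],[0,0,0.005],[-0.01,0,0.005],[-0.02,0,0.005],[-0.03,0,0.005],[-0.04,0,0.005],[-0.05,0,0.005],[-0.06,0,0.005],[-0.06,0,0.005]],"angular":[[0,0,0],[0,0,0],[0,0,0],[0,0,0],[0,0,0],[0,0,0],[0,0,0],[0,0,0],[0,0,0],[0,0,0]],"claw":[1,1,1,1,1,1,1,1,1,1]}'
python3 - <<'E'
from h import *
s=arm.read_state(); c=arm.camera("wrist"); cv2.imwrite("pics/w4.png",c["image"][:,:,::-1])
print(s["eef_pos"],s["wrist_force"])
E
```

```text
time: 12.1
eef_pos: [575.4, 31.3, 18.1]
ee_rot: [180.0, -0.5, 0.5]
wrist_force: [0.4, -1.3, 10.2]
grip_width: 0.0
finger_force: 4.5
[575.40162578  31.31764258  18.06633762] [ 0.38229221 -1.34346664 10.1785695 ]
```

View pics/w4.png

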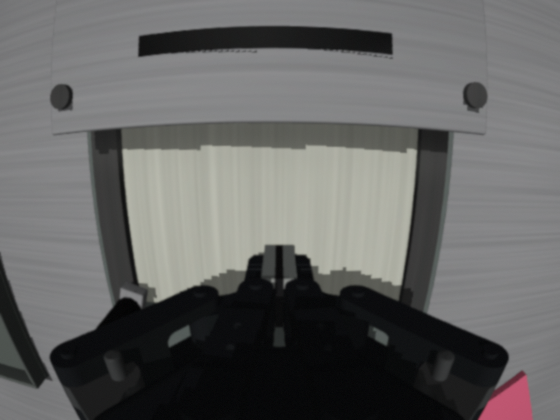

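```bash
python3 -m pendant '{"xyz":[[-0.01,0,0],[-0.025,0,0],[-0.04,0,0],[-0.055,0,0],[-0.07,0,0],[-0.085,0,0],[-0.1,0,0],[-0.115,0,0],[-0.13,0,0],[-0.145,0,0],[-0.16,0,0],[-0.175,0,0],[-0.19,0,0],[-0.205,0,0],[-0.215,0,0],[-0.22,0,0]],"angular":[[0,0,0],[0,0,0],[0,0,0],[0,0,0],[0,0,0],[0,0,0],[0,0,0],[0,0,0],[0,0,0],[0,0,0],[0,0,0],[0,0,0],[0,0,0],[0,0,0],[0,0,0],[0,0,0]],"claw":[1,1,1,1,1,1,1,1,1,1,1,1,1,1,1,1]}'
python3 -m pendant '{"xyz":[[-0.01,0,0],[-0.02,0,0],[-0.03,0,0],[-0.035,0,0],[-0.035,0,0]],"angular":[[0,0,0],[0,0,0],[0,0,0],[0,0,0],[0,0,0]],"claw":[1,1,1,1,1]}'
```

```text
time: 13.75
eef_pos: [510.3, 30.6, 18.1]
ee_rot: [180.0, -0.6, 0.5]
wrist_force: [1.4, 0.8, 9.3]
grip_width: -0.1
finger_force: 4.6
time: 14.25
eef_pos: [499.7, 30.5, 18.1]
ee_rot: [180.0, -0.6, 0.5]
wrist_force: [1.0, -0.2, 9.5]
grip_width: 0.4
finger_force: 5.2
```

```bash
python3 -m pendant '{"xyz":[[-0.01,0,0],[-0.02,0,0],[-0.02,0,0]],"angular":[[0,0,0],[0,0,0],[0,0,0]],"claw":[1,1,1]}'
python3 -m pendant '{"xyz":[[-0.01,0,0],[-0.02,0,0],[-0.02,0,0]],"angular":[[0,0,0],[0,0,0],[0,0,0]],"claw":[1,1,1]}'
```

```text
time: 14.55
eef_pos: [494.2, 30.4, 18.1]
ee_rot: [179.9, -0.6, 0.5]
wrist_force: [0.9, -0.3, 8.4]
grip_width: -0.0
finger_force: 4.6
time: 14.85
eef_pos: [488.3, 30.3, 18.0]
ee_rot: [179.9, -0.6, 0.5]
wrist_force: [1.1, 0.1, 9.6]
grip_width: 0.2
finger_force: 4.6
```

```bash
python3 -m pendant '{"xyz":[[0,0,-0.05],[0,0,-0.15],[0,0,-0.3],[0,0,-0.4],[-0.2,0,-0.5],[-0.2,0,-0.5],[-0.2,0,-0.5],[-0.2,0,-0.5]],"angular":[[0,0,0],[0,0,0],[0,0,0],[0,0,0],[0,0,0],[0,0,0],[0,0,0],[0,0,0]],"claw":[1,1,1,1,1,1,1,1]}'
python3 - <<'E'
from h import *
s=arm.read_state(); c=arm.camera("wrist"); cv2.imwrite("pics/w5.png",c["image"][:,:,::-1])
print(s["eef_pos"],s["ee_rot"])
for k,z in dict(stop_mid=22,plate_top=18,latch_knob=50,latch_pivot=32,cover_lip=50).items():
    for d in arm.tip_of("wrist",k)[:1]: print(k,np.round(d["uv"],1),round(d["conf"],2),np.round(wz(c,d["uv"],s,z),1))
E
```

```text
time: 15.65
eef_pos: [423.6, 30.2, 164.8]
ee_rot: [180.0, -0.2, 0.5]
wrist_force: [0.0, 0.3, -0.6]
grip_width: 0.3
finger_force: 0.0
[423.56229019  30.22469799 164.81435309] [ 1.79988035e+02 -1.65932702e-01  4.96505221e-01]
stop_mid [272.5 141. ] 0.97 [472.   34.5  22. ]
plate_top [123.3 307.7] 0.9 [289.8 206.1  18. ]
latch_knob [186.1  44.4] 0.66 [554.6 104.1  50. ]
latch_pivot [171.  124.1] 0.97 [489.  122.9  32. ]
cover_lip [ 16.3 112.7] 0.44 [515.6 291.8  50. ]
```

View pics/w5.png

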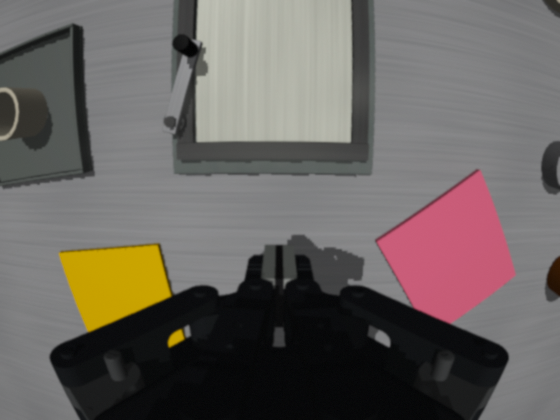

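```bash
python3 - <<'E'
from h import *
im=cv2.imread("pics/w5.png",0)
for u in (205,230,280,320,345): print(u,im[132:166,u-2:u+3].mean(1).astype(int))
s=arm.read_state();c=arm.camera("wrist")
for r in (141,142,143,145,147): print(r,wz(c,(280,r),s,22)[0],wz(c,(280,r),s,18)[0])
E
```

```text
205 [171 171 171 170 170 170 170 169 164 142 103  76  71  71  71  71  72  71
  71  72  72  73  73  73  72  71  70  67  70  82  91  95  94  94]
230 [175 176 175 175 175 174 173 172 159 121  85  73  73  74  74  75  74  75
  74  75  75  76  75  75  75  74  71  68  65  71  83  92  95  96]
280 [180 180 180 179 179 179 178 174 158 123  88  75  74  75  75  75  76  76
  76  77  77  78  78  78  77  77  74  70  68  75  89  96  97  97]
320 [179 179 178 178 178 178 178 177 170 143  99  72  71  71  71  71  71  72
  72  73  74  75  76  76  75  74  72  69  66  71  84  93  95  95]
345 [174 174 174 174 174 174 173 173 170 157 125  87  69  67  68  67  68  68
  68  69  70  71  72  72  72  72  71  68  64  62  67  79  90  95]
141 470.8897333231096 470.6119723865633
142 470.01090735711136 469.72078422383134
143 469.13168910181827 468.82919825358186
145 467.3720080817786 467.0447642974662
147 465.6105546597161 465.25853300744905
```

```bash
python3 -c "
from h import *
s=arm.read_state();print(s['eef_pos'])
plan([545,32,30],0.5)"
```

```text
[422.8050539   30.25625615 163.52777738]
xyz [ 0.4079 -0.0022  0.4446] ang [-0.      0.0002  0.    ]
```

```bash
python3 -m pendant '{"xyz":[[0.2,0,0.1],[0.408,0,0.2],[0.408,0,0.3],[0.408,0,0.4],[0.408,0,0.445],[0.408,0,0.47],[0.408,0,0.48],[0.408,0,0.488],[0.408,0,0.488],[0.408,0,0.488]],"angular":[[0,0,0],[0,0,0],[0,0,0],[0,0,0],[0,0,0],[0,0,0],[0,0,0],[0,0,0],[0,0,0],[0,0,0]],"claw":[1,1,1,1,1,1,1,1,1,1]}'
```

```text
time: 17.0
eef_pos: [546.1, 31.3, 19.2]
ee_rot: [180.0, -0.2, 0.5]
wrist_force: [0.8, 0.3, 0.4]
grip_width: 0.2
finger_force: 0.0
```

Press to about 11 N, then drag in short calls.

```bash
python3 -m pendant '{"xyz":[[0,0,0.006],[0,0,0.012],[0,0,0.014],[0,0,0.014],[-0.01,0,0.014],[-0.02,0,0.014]],"angular":[[0,0,0],[0,0,0],[0,0,0],[0,0,0],[0,0,0],[0,0,0]],"claw":[1,1,1,1,1,1]}'
python3 -m pendant '{"xyz":[[-0.01,0,0],[-0.02,0,0]],"angular":[[0,0,0],[0,0,0]],"claw":[1,1]}'
python3 -m pendant '{"xyz":[[-0.01,0,0],[-0.02,0,0],[-0.03,0,0]],"angular":[[0,0,0],[0,0,0],[0,0,0]],"claw":[1,1,1]}'
python3 -c "
from rig import arm
s=arm.read_state();print(s['wrist_force'],s['moment'],s['joint_efforts'])"
```

```text
time: 17.6
eef_pos: [545.0, 30.9, 18.0]
ee_rot: [180.0, -0.7, 0.5]
wrist_force: [2.9, 0.0, 10.2]
grip_width: -0.1
finger_force: 4.7
time: 17.8
eef_pos: [539.3, 30.8, 18.1]
ee_rot: [179.9, -0.7, 0.5]
wrist_force: [2.0, -0.6, 10.3]
grip_width: 0.2
finger_force: 4.8
time: 18.1
eef_pos: [530.4, 30.7, 18.1]
ee_rot: [179.9, -0.8, 0.5]
wrist_force: [2.4, 0.7, 9.6]
grip_width: -0.3
finger_force: 4.9
[2.42930343 0.73847466 9.63504334] [ 0.032466   -0.48569441  0.00187133] [ 9.53562255e-02 -2.92492515e+01 -1.68515861e+01 -5.60962048e-02
  8.47970881e-01  2.69206364e-03]
```

```bash
python3 -m pendant '{"xyz":[[-0.01,0,0.003],[-0.025,0,0.004],[-0.04,0,0.004],[-0.055,0,0.004],[-0.07,0,0.004],[-0.07,0,0.004]],"angular":[[0,0,0],[0,0,0],[0,0,0],[0,0,0],[0,0,0],[0,0,0]],"claw":[1,1,1,1,1,1]}'
python3 -m pendant '{"xyz":[[0,0,-0.05],[0,0,-0.15],[0,0,-0.3],[-0.05,0,-0.4],[-0.3,0,-0.5],[-0.3,0,-0.5],[-0.3,0,-0.5],[-0.3,0,-0.5],[-0.3,0,-0.5]],"angular":[[0,0,0],[0,0,0],[0,0,0],[0,0,0],[0,0,0],[0,0,0],[0,0,0],[0,0,0],[0,0,0]],"claw":[1,1,1,1,1,1,1,1,1]}'
python3 - <<'E'
from h import *
s=arm.read_state(); c=arm.camera("wrist"); cv2.imwrite("pics/w6.png",c["image"][:,:,::-1])
print(s["eef_pos"],s["ee_rot"])
im=cv2.imread("pics/w6.png",0)
for k,z in dict(stop_mid=22,latch_knob=50,latch_pivot=32).items():
    for d in arm.tip_of("wrist",k)[:1]: print(k,np.round(d["uv"],1),round(d["conf"],2),np.round(wz(c,d["uv"],s,z),1))
for x in (473,471,457): print(x,wproj(c,[x,32,22],s))
r=int(wproj(c,[472,32,22],s)[1])
for u in (210,280,340): print(r-8,im[r-8:r+26,u-2:u+3].mean(1).astype(int))
cv2.imwrite("pics/w6c.png",cv2.resize(c["image"][r-130:r+60,140:400,::-1] if r>130 else c["image"][0:r+60,140:400,::-1],None,fx=3,fy=3,interpolation=cv2.INTER_CUBIC))
E
```

```text
time: 18.7
eef_pos: [510.8, 30.4, 18.0]
ee_rot: [179.9, -0.9, 0.5]
wrist_force: [2.8, -0.3, 14.8]
grip_width: 0.1
finger_force: 7.3
time: 19.6
eef_pos: [413.9, 30.1, 162.5]
ee_rot: [180.0, -0.1, 0.5]
wrist_force: [0.1, 0.5, -0.9]
grip_width: 0.1
finger_force: 0.0
[413.85560019  30.12658292 162.45286392] [ 1.79995026e+02 -5.82656803e-02  5.00919518e-01]
stop_mid [272.7 130.4] 0.74 [471.5  34.2  22. ]
latch_knob [185.7  31.8] 0.63 [555.  103.9  50. ]
latch_pivot [171.1 113.4] 0.84 [488.4 121.7  32. ]
473 [275.28198415 128.65302091]
471 [275.26711846 130.94494389]
457 [275.1670023  146.94302568]
121 [176 176 176 176 176 176 176 175 168 145 106  77  68  68  67  68  68  68
  68  69  70  71  71  71  71  71  70  67  65  72  86  94  96  95]
121 [181 181 181 181 181 181 181 177 158 114  79  70  69  69  68  68  68  69
  70  71  72  73  73  74  74  73  71  69  67  74  88  96  99  99]
121 [176 176 176 176 176 176 176 176 174 160 119  79  65  63  64  63  63  63
  64  64  66  68  68  69  69  69  69  67  63  61  64  74  89  96]
```

View pics/w6c.png

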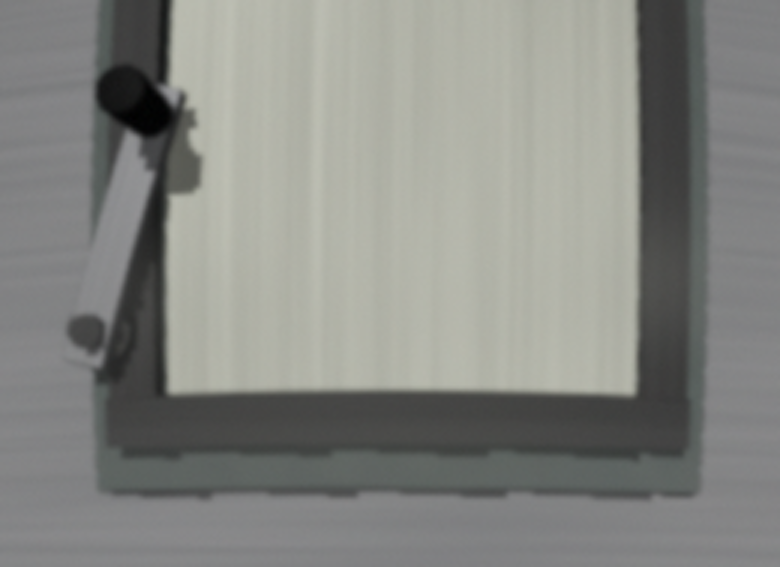

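```bash
python3 -c "
from h import *
s=arm.read_state();print(s['eef_pos'])
plan([563,133,110],75)"
```

```text
[413.43765681  30.18127232 161.78968488]
xyz [ 0.5017 -0.3383  0.1721] ang [-1.000e-04  1.000e-04 -2.069e-01]
```

```bash
python3 -m pendant '{"xyz":[[0.5,-0.338,0.17],[0.5,-0.338,0.17],[0.5,-0.338,0.17],[0.5,-0.338,0.17],[0.5,-0.338,0.17],[0.5,-0.338,0.17],[0.5,-0.338,0.17],[0.5,-0.338,0.17],[0.5,-0.338,0.17],[0.5,-0.338,0.17],[0.5,-0.338,0.17]],"angular":[[0,0,-0.207],[0,0,-0.207],[0,0,-0.207],[0,0,-0.207],[0,0,-0.207],[0,0,-0.207],[0,0,-0.207],[0,0,-0.207],[0,0,-0.207],[0,0,-0.207],[0,0,-0.207]],"claw":[1,1,1,1,1,1,1,1,1,1,1]}'
python3 - <<'E'
from h import *
s=arm.read_state(); c=arm.camera("wrist")
print(s["eef_pos"],s["ee_rot"])
for k,z in dict(latch_knob=50,latch_pivot=32).items():
    for d in arm.tip_of("wrist",k)[:1]: print(k,np.round(d["uv"],1),round(d["conf"],2),np.round(wz(c,d["uv"],s,z),1))
plan([563,133,42],75)
P=np.array([491.5,120.5])
def pose(th,off=19): 
    t=np.radians(th); return [*(P+65*np.array([np.cos(t),-np.sin(t)])+off*np.array([np.sin(t),np.cos(t)])),42]
f=([563,133,42],[180,0,75])
for th in range(15,94,6): print(th,end=' ');plan(pose(th),90-th,f)
print(93,end=' ');plan(pose(93),0,f)
E
```

```text
time: 20.9
eef_pos: [562.2, 132.9, 110.6]
ee_rot: [-179.9, 0.0, 74.9]
wrist_force: [1.0, -0.0, 0.7]
grip_width: 0.0
finger_force: 0.0
[562.20820462 132.93004563 110.61056086] [-1.79943930e+02  1.97040445e-02  7.48983576e+01]
latch_pivot [191.  245.2] 0.78 [492.2 125.2  32. ]
xyz [0.001  0.0027 0.2301] ang [-0.0001  0.     -0.0001]
15 xyz [-0.0386 -0.0028 -0.    ] ang [0. 0. 0.]
21 xyz [-0.0616  0.0027  0.    ] ang [ 0.     -0.      0.0167]
27 xyz [-0.085   0.0057  0.    ] ang [ 0.     -0.      0.0333]
33 xyz [-0.1087  0.0062  0.    ] ang [ 0.   -0.    0.05]
39 xyz [-0.1322  0.0043  0.    ] ang [ 0.     -0.      0.0667]
45 xyz [-1.554e-01 -1.000e-04 -0.000e+00] ang [ 0.     -0.      0.0833]
51 xyz [-0.178  -0.0069 -0.    ] ang [ 0.  -0.   0.1]
57 xyz [-0.1998 -0.016  -0.    ] ang [ 0.     -0.      0.1167]
63 xyz [-0.2206 -0.0274 -0.    ] ang [ 0.     -0.      0.1333]
69 xyz [-0.24   -0.0408 -0.    ] ang [ 0.   -0.    0.15]
75 xyz [-0.2579 -0.0562 -0.    ] ang [-0.     -0.      0.1667]
81 xyz [-0.2741 -0.0734 -0.    ] ang [-0.     -0.      0.1833]
87 xyz [-0.2884 -0.0922 -0.    ] ang [ 0.  -0.   0.2]
93 xyz [-0.3007 -0.1124 -0.    ] ang [ 0.     -0.      0.2167]
93 xyz [-0.3007 -0.1124 -0.    ] ang [ 0.     -0.      0.2083]
```

```bash
python3 -m pendant '{"xyz":[[0,0,0.1],[0,0,0.2],[0,0,0.23],[0,0,0.23]],"angular":[[0,0,0],[0,0,0],[0,0,0],[0,0,0]],"claw":[1,1,1,1]}'
python3 -m pendant '{"xyz":[[-0.02,0,0],[-0.039,-0.003,0],[-0.062,0.003,0],[-0.085,0.006,0],[-0.109,0.006,0],[-0.132,0.004,0],[-0.155,0,0],[-0.178,-0.007,0],[-0.2,-0.016,0],[-0.22,-0.027,0],[-0.24,-0.041,0],[-0.258,-0.056,0],[-0.274,-0.073,0],[-0.288,-0.092,0],[-0.29,-0.096,0]],"angular":[[0,0,0],[0,0,0],[0,0,0.017],[0,0,0.033],[0,0,0.05],[0,0,0.067],[0,0,0.083],[0,0,0.1],[0,0,0.117],[0,0,0.133],[0,0,0.15],[0,0,0.167],[0,0,0.183],[0,0,0.2],[0,0,0.205]],"claw":[1,1,1,1,1,1,1,1,1,1,1,1,1,1,1]}'
python3 - <<'E'
from h import *
s=arm.read_state(); c=arm.camera("wrist"); cv2.imwrite("pics/w7.png",c["image"][:,:,::-1])
print(s["eef_pos"],s["ee_rot"],s["wrist_force"])
for n in ("top","side"):
    c=arm.camera(n)
    for d in arm.tip_of(n,"latch_knob")[:2]: print(n,d["uv"],d["conf"],atz(c,d["uv"],50))
E
```

```text
time: 21.45
eef_pos: [560.3, 132.7, 40.4]
ee_rot: [-179.8, 0.1, 75.0]
wrist_force: [0.4, -0.3, -0.3]
grip_width: -0.2
finger_force: 0.0
time: 22.95
eef_pos: [512.8, 55.5, 44.1]
ee_rot: [180.0, -0.2, 1.0]
wrist_force: [0.7, -1.2, 0.1]
grip_width: -0.3
finger_force: 0.4
[512.81548946  55.51009097  44.05037122] [179.97006506  -0.2031505    1.0409739 ] [ 0.72982579 -1.23528142  0.13907833]
top [169.3, 196.5] 0.62 [513.612888   309.57312064  50.        ]
top [399.6, 267.7] 0.57 [ 314.37641279 -368.2662289    50.        ]
side [263.1, 192.9] 0.49 [494.66248418  65.44843095  50.        ]
```

```bash
python3 -m pendant '{"xyz":[[-0.01,0,0],[-0.015,0,0],[-0.02,0,0],[-0.02,0,0]],"angular":[[0,0,0],[0,0,0],[0,0,0],[0,0,0]],"claw":[1,1,1,1]}'
python3 -m pendant '{"xyz":[[-0.008,0,0],[-0.015,0,0],[-0.015,0,0]],"angular":[[0,0,0],[0,0,0],[0,0,0]],"claw":[1,1,1]}'
```

```text
time: 23.6
eef_pos: [509.0, 56.1, 43.2]
ee_rot: [180.0, -0.4, 1.2]
wrist_force: [6.3, -0.2, -3.3]
grip_width: 0.5
finger_force: 3.3
time: 23.9
eef_pos: [508.8, 55.8, 44.0]
ee_rot: [180.0, -1.0, 1.2]
wrist_force: [15.1, -0.5, -11.5]
grip_width: -0.1
finger_force: 7.4
```

```bash
python3 -m pendant '{"xyz":[[0.03,0,0],[0.06,0,0],[0.06,0,-0.1],[0.06,0,-0.3],[0.06,0,-0.45],[-0.2,0.2,-0.45],[-0.2,0.2,-0.45],[-0.2,0.2,-0.45],[-0.2,0.2,-0.45],[-0.2,0.2,-0.45]],"angular":[[0,0,0],[0,0,0],[0,0,0],[0,0,0],[0,0,0],[0,0,0],[0,0,0],[0,0,0],[0,0,0],[0,0,0]],"claw":[1,1,1,0.5,0,0,0,0,0,0]}'
python3 - <<'E'
from h import *
s=arm.read_state(); c=arm.camera("wrist"); cv2.imwrite("pics/w8.png",c["image"][:,:,::-1])
print(s["eef_pos"],s["ee_rot"])
for k,z in dict(latch_knob=50,latch_pivot=32,stop_mid=22,weight_center=30,roll_center=29).items():
    for d in arm.tip_of("wrist",k)[:2]: print(k,np.round(d["uv"],1),round(d["conf"],2),np.round(wz(c,d["uv"],s,z),1))
plan([440,-300,250],1)
g=cv2.cvtColor(c["image"],cv2.COLOR_RGB2GRAY)
# dark blob of knob and bar row positions
for x in (484,491.5,499): print(wproj(c,[x,55.5,64],s),wproj(c,[x,80,32],s))
u=int(wproj(c,[491,80,32],s)[0]); r=int(wproj(c,[491,80,32],s)[1]); print(r-15,g[r-15:r+25,u-1:u+2].mean(1).astype(int))
r2,u2=[int(v) for v in wproj(c,[491,95,32],s)[::-1]]; print(r2-15,g[r2-15:r2+25,u2-1:u2+2].mean(1).astype(int))
E
```

```text
time: 24.9
eef_pos: [443.2, -4.9, 177.4]
ee_rot: [-180.0, -0.0, 1.2]
wrist_force: [-0.2, -0.3, 0.3]
grip_width: 85.3
finger_force: 0.0
[443.20126551  -4.89170323 177.38204591] [-1.79977761e+02 -5.12526443e-03  1.23500603e+00]
latch_knob [203.9 140.7] 0.93 [492.3  57.6  50. ]
latch_pivot [145.  139.4] 0.9 [493.5 119.5  32. ]
latch_pivot [546.6 183.4] 0.39 [ 465.7 -322.    32. ]
stop_mid [235.3 161.5] 0.6 [470.9  34.5  22. ]
weight_center [546.  184.8] 0.73 [ 463.6 -323.5   30. ]
roll_center [  4.9 129.3] 0.73 [517.1 314.5  29. ]
xyz [-0.0324  0.9835 -0.2429] ang [-0.      0.0001  0.0008]
[202.72474073 152.1367352 ] [184.74326345 148.6626754 ]
[202.59429224 142.86343669] [184.57782731 140.48616506]
[202.50409663 133.55068008] [184.45071503 132.28227671]
126 [168 169 168 168 167 166 156 135 128 130 130 130 130 131 131 129 128 127
 126 126 121 105  94  91  97 118 147 159 160 161 161 160 157 142 109  77
  66  65  64  63]
126 [163 164 163 163 163 163 159 146 127 126 129 128 128 128 129 127 126 125
 125 124 121 109  92  89 102 127 150 156 157 157 157 157 155 141 107  73
  63  63  62  61]
```

```bash
python3 -m pendant '{"xyz":[[-0.06,0.99,-0.05],[-0.06,0.99,-0.05],[-0.06,0.99,-0.05],[-0.06,0.99,-0.05],[-0.06,0.99,-0.05],[-0.06,0.99,-0.05],[-0.06,0.99,-0.05],[-0.06,0.99,-0.05],[-0.06,0.99,-0.05]],"angular":[[0,0,0],[0,0,0],[0,0,0],[0,0,0],[0,0,0],[0,0,0],[0,0,0],[0,0,0],[0,0,0]],"claw":[0,0,0,0,0,0,0,0,0]}'
python3 - <<'E'
from h import *
s=arm.read_state(); c=arm.camera("wrist"); cv2.imwrite("pics/w9.png",c["image"][:,:,::-1])
print(s["eef_pos"],s["ee_rot"])
for d in arm.tip_of("wrist","weight_center")[:2]: print(np.round(d["uv"],1),round(d["conf"],2),np.round(wz(c,d["uv"],s,30),1))
g=cv2.cvtColor(c["image"],cv2.COLOR_RGB2GRAY)
u,v=[int(a) for a in wproj(c,[463,-323,60],s)]; print(u,v)
h=cv2.HoughCircles(g[v-70:v+70,u-70:u+70],cv2.HOUGH_GRADIENT,1.5,8,param1=60,param2=22,minRadius=8,maxRadius=45)
if h is not None:
    for q in h[0][:8]:
        p=q[:2]+[u-70,v-70]; print(p,q[2],"z60",np.round(wz(c,p,s,60)[:2],1),"z30",np.round(wz(c,p,s,30)[:2],1))
plan([463,-323,110],1)
E
```

```text
time: 26.1
eef_pos: [431.0, -301.3, 191.6]
ee_rot: [-179.9, 0.1, 1.3]
wrist_force: [-0.5, -0.5, -0.1]
grip_width: 85.2
finger_force: 0.0
[ 430.95228866 -301.25223551  191.6336299 ] [-1.79906420e+02  5.47517438e-02  1.26915992e+00]
[299.9 153.5] 0.57 [ 466.3 -321.7   30. ]
303 161
[299.75 156.25] 14.75 z60 [ 467.1 -319.6] z30 [ 463.7 -321.6]
[305.75 163.75] 20.900002 z60 [ 460.8 -325. ] z30 [ 456.7 -327.6]
[290.75 160.75] 23.45 z60 [ 463.  -312.1] z30 [ 459.2 -313.3]
[296.75 145.75] 25.55 z60 [ 476.  -316.8] z30 [ 473.5 -318.5]
[289.25 150.25] 21.05 z60 [ 472.  -310.6] z30 [ 469.1 -311.6]
[293.75 168.25] 18.5 z60 [ 456.6 -314.8] z30 [ 452.1 -316.3]
[308.75 153.25] 21.5 z60 [ 469.9 -327.2] z30 [ 466.8 -330. ]
[308.75 171.25] 14.299999 z60 [ 454.4 -327.8] z30 [ 449.5 -330.7]
xyz [0.1047 0.0767 0.2726] ang [-0.0002  0.0001  0.0009]
```

```bash
python3 -m pendant '{"xyz":[[0.115,0.07,0.1],[0.115,0.07,0.25],[0.115,0.07,0.34],[0.115,0.07,0.34],[0.115,0.07,0.34],[0.115,0.07,0.34]],"angular":[[0,0,0],[0,0,0],[0,0,0],[0,0,0],[0,0,0],[0,0,0]],"claw":[0,0,0,0,0,0]}'
python3 - <<'E'
from h import *
s=arm.read_state(); c=arm.camera("wrist"); cv2.imwrite("pics/w10.png",c["image"][:,:,::-1])
print(s["eef_pos"],s["ee_rot"])
for d in arm.tip_of("wrist","weight_center")[:2]: print(np.round(d["uv"],1),round(d["conf"],2),np.round(wz(c,d["uv"],s,30),1))
g=cv2.cvtColor(c["image"],cv2.COLOR_RGB2GRAY)
u,v=[int(a) for a in wproj(c,[466,-321,60],s)]; print(u,v)
h=cv2.HoughCircles(g[v-60:v+60,u-60:u+60],cv2.HOUGH_GRADIENT,1.5,8,param1=60,param2=22,minRadius=15,maxRadius=35)
if h is not None:
    for q in h[0][:4]:
        p=q[:2]+[u-60,v-60]; print(p,q[2],"z60",np.round(wz(c,p,s,60)[:2],1))
plan([466,-321,34],1.3)
E
```

```text
time: 26.8
eef_pos: [467.6, -323.4, 92.7]
ee_rot: [179.8, -0.2, 1.3]
wrist_force: [0.3, -0.1, -0.4]
grip_width: 85.3
finger_force: 0.0
[ 467.55476076 -323.38364625   92.7023241 ] [ 1.79837959e+02 -1.76871513e-01  1.27777254e+00]
[271.5 226.6] 0.85 [ 464.5 -320.2   30. ]
271 240
[271.75 227.25] 19.35 z60 [ 474.3 -320.7]
[264.25 234.75] 29.099998 z60 [ 469.7 -316.5]
[280.75 209.25] 30.75 z60 [ 485.1 -325.6]
[270.25 242.25] 20.85 z60 [ 465.1 -320. ]
xyz [-0.0057 -0.0101  0.1966] ang [ 0.0005 -0.0006 -0.0001]
```

```bash
python3 -m pendant '{"xyz":[[-0.006,-0.009,0.1],[-0.006,-0.009,0.17],[-0.006,-0.009,0.192],[-0.006,-0.009,0.192],[-0.006,-0.009,0.192],[-0.006,-0.009,0.192],[-0.006,-0.009,0.192],[-0.006,-0.009,0.192],[-0.006,-0.009,0.192],[-0.006,-0.009,0.192],[-0.006,-0.009,0.192],[-0.006,-0.009,0.192],[-0.006,-0.009,0.192]],"angular":[[0,0,0],[0,0,0],[0,0,0],[0,0,0],[0,0,0],[0,0,0],[0,0,0],[0,0,0],[0,0,0],[0,0,0],[0,0,0],[0,0,0],[0,0,0]],"claw":[0,0,0,0,1,1,1,1,1,1,1,1,1]}' 80
```

```text
time: 28.2
eef_pos: [464.6, -320.2, 33.7]
ee_rot: [180.0, -0.0, 1.2]
wrist_force: [-1.0, 1.8, 5.4]
grip_width: 21.9
finger_force: 78.5
```

```bash
python3 -m pendant '{"xyz":[[0,0,-0.03],[0,0,-0.08],[0,0,-0.16],[0,0,-0.24],[0,0,-0.32],[0,0,-0.36],[0,0,-0.36],[0,0,-0.36]],"angular":[[0,0,0],[0,0,0],[0,0,0],[0,0,0],[0,0,0],[0,0,0],[0,0,0],[0,0,0]],"claw":[1,1,1,1,1,1,1,1]}'
python3 - <<'E'
from h import *
s=arm.read_state();print(s["eef_pos"],s["wrist_force"],s["moment"],s["grip_width"])
a=plan([510,-150,142],1.2)
plan([552,32,142],1.2,a)
c=arm.camera("side")
for d in arm.tip_of("side","weight_center")[:2]: print(d, atz(c,d["uv"],138))
E
```

```text
time: 29.0
eef_pos: [463.5, -319.6, 140.0]
ee_rot: [-180.0, 0.1, 1.2]
wrist_force: [-0.7, 0.9, -5.3]
grip_width: 21.6
finger_force: 78.9
[ 463.50805731 -319.63000278  139.96070568] [-0.69200858  0.940655   -5.29291236] [0.02084642 0.02679395 0.04823939] 21.552161115020066
xyz [ 0.167  -0.562  -0.0065] ang [-0.0001  0.0002  0.0001]
xyz [ 0.1527 -0.6036 -0.    ] ang [0. 0. 0.]
{'uv': [266.9, 269.7], 'conf': 0.85} [ 461.03698614 -333.80096545  138.        ]
```

```bash
python3 -m pendant '{"xyz":[[0.01,-0.04,0],[0.035,-0.12,0],[0.06,-0.2,0],[0.084,-0.28,0],[0.107,-0.36,0],[0.13,-0.44,0],[0.152,-0.51,0],[0.167,-0.562,0]],"angular":[[0,0,0],[0,0,0],[0,0,0],[0,0,0],[0,0,0],[0,0,0],[0,0,0],[0,0,0]],"claw":[1,1,1,1,1,1,1,1]}'
python3 -m pendant '{"xyz":[[0.02,-0.08,0],[0.04,-0.16,0],[0.06,-0.24,0],[0.08,-0.32,0],[0.1,-0.4,0],[0.121,-0.48,0],[0.138,-0.55,0],[0.15,-0.59,0],[0.153,-0.604,0],[0.153,-0.604,0],[0.153,-0.604,0]],"angular":[[0,0,0],[0,0,0],[0,0,0],[0,0,0],[0,0,0],[0,0,0],[0,0,0],[0,0,0],[0,0,0],[0,0,0],[0,0,0]],"claw":[1,1,1,1,1,1,1,1,1,1,1]}'
python3 - <<'E'
from h import *
s=arm.read_state(); c=arm.camera("wrist"); cv2.imwrite("pics/w11.png",c["image"][:,:,::-1])
print(s["eef_pos"],s["ee_rot"],s["wrist_force"],s["grip_width"])
for k,z in dict(cover_lip=50,latch_knob=50,weight_center=137,latch_pivot=32).items():
    for d in arm.tip_of("wrist",k)[:1]: print(k,np.round(d["uv"],1),round(d["conf"],2),np.round(wz(c,d["uv"],s,z),1))
plan([552,32,60],1)
E
```

```text
time: 29.9
eef_pos: [510.0, -147.7, 139.5]
ee_rot: [-179.9, 0.1, 1.3]
wrist_force: [-0.4, 0.7, -5.6]
grip_width: 21.7
finger_force: 79.0
time: 31.0
eef_pos: [552.3, 31.0, 140.4]
ee_rot: [180.0, 0.0, 1.2]
wrist_force: [-0.4, -0.2, -4.9]
grip_width: 21.4
finger_force: 79.1
[552.26851967  31.02662372 140.41146732] [1.79966465e+02 4.52512966e-02 1.20684621e+00] [-0.42607247 -0.17697371 -4.90333564] 21.44178101162993
cover_lip [268.3  86.7] 0.62 [642.8  38.7  50. ]
weight_center [278.6 256.1] 0.9 [554.1  29.8 137. ]
latch_pivot [174.4 266.9] 0.94 [492.9 120.9  32. ]
xyz [-0.0018 -0.0035  0.2691] ang [0.     0.     0.0004]
```

```bash
python3 -m pendant '{"xyz":[[0,-0.003,0.06],[0,-0.003,0.14],[0,-0.003,0.21],[0,-0.003,0.25],[0,-0.003,0.27],[0,-0.003,0.278],[0,-0.003,0.283],[0,-0.003,0.285],[0,-0.003,0.285]],"angular":[[0,0,0],[0,0,0],[0,0,0],[0,0,0],[0,0,0],[0,0,0],[0,0,0],[0,0,0],[0,0,0]],"claw":[1,1,1,1,1,1,1,1,1]}'
python3 -m pendant '{"xyz":[[0,0,0.003],[0,0,0.006],[0,0,0.008],[0,0,0.008]],"angular":[[0,0,0],[0,0,0],[0,0,0],[0,0,0]],"claw":[1,1,1,1]}'
```

```text
time: 32.15
eef_pos: [553.4, 32.5, 56.1]
ee_rot: [180.0, -0.1, 1.2]
wrist_force: [0.3, 0.0, -4.1]
grip_width: 21.4
finger_force: 79.1
time: 32.55
eef_pos: [552.4, 32.6, 52.7]
ee_rot: [-180.0, 0.0, 1.2]
wrist_force: [0.5, -0.5, -5.4]
grip_width: 21.5
finger_force: 79.1
```

```bash
python3 -m pendant '{"xyz":[[0,0,0.002],[0,0,0.003],[0,0,0.003]],"angular":[[0,0,0],[0,0,0],[0,0,0]],"claw":[1,1,1]}'
python3 -m pendant '{"xyz":[[0,0,0.002],[0,0,0.003],[0,0,0.003]],"angular":[[0,0,0],[0,0,0],[0,0,0]],"claw":[1,1,1]}'
```

```text
time: 32.85
eef_pos: [552.6, 32.6, 51.8]
ee_rot: [180.0, 0.0, 1.2]
wrist_force: [-0.5, -0.2, -6.0]
grip_width: 21.6
finger_force: 79.1
time: 33.15
eef_pos: [553.3, 32.5, 51.7]
ee_rot: [180.0, -0.1, 1.2]
wrist_force: [-0.8, 0.8, -0.9]
grip_width: 21.6
finger_force: 79.7
```

```bash
python3 -m pendant '{"xyz":[[0,0,0.001],[0,0,0.001],[0,0,0.001]],"angular":[[0,0,0],[0,0,0],[0,0,0]],"claw":[1,1,1]}' 20
python3 -m pendant '{"xyz":[[0,0,0],[0,0,0],[0,0,0],[0,0,0],[0,0,0],[0,0,0],[0,0,0],[0,0,-0.03],[0,0,-0.08],[0,0,-0.2],[0,0,-0.35],[-0.2,0,-0.45],[-0.4,0,-0.45],[-0.4,0,-0.45],[-0.4,0,-0.45],[-0.4,0,-0.45]],"angular":[[0,0,0],[0,0,0],[0,0,0],[0,0,0],[0,0,0],[0,0,0],[0,0,0],[0,0,0],[0,0,0],[0,0,0],[0,0,0],[0,0,0],[0,0,0],[0,0,0],[0,0,0],[0,0,0]],"claw":[0.6,0.5,0.3,0.1,0,0,0,0,0,0,0,0,0,0,0,0]}'
python3 - <<'E'
from h import *
s=arm.read_state(); c=arm.camera("wrist"); cv2.imwrite("pics/w12.png",c["image"][:,:,::-1])
print(s["eef_pos"],s["ee_rot"],s["wrist_force"])
for k,z in dict(weight_center=48,latch_knob=50,latch_pivot=32,stop_mid=22,roll_center=29,cover_lip=50).items():
    for d in arm.tip_of("wrist",k)[:2]: print(k,np.round(d["uv"],1),round(d["conf"],2),np.round(wz(c,d["uv"],s,z),1))
g=cv2.cvtColor(c["image"],cv2.COLOR_RGB2GRAY)
for y in (-20,20):
    u,r=[int(a) for a in wproj(c,[472,y,22],s)]; print(r-8,g[r-8:r+24,u-1:u+2].mean(1).astype(int))
c=arm.camera("side")
for k,z in dict(weight_center=48,roll_center=29).items():
    for d in arm.tip_of("side",k)[:2]: print(k,round(d["conf"],2),np.round(atz(c,d["uv"],z),1))
E
```

```text
time: 33.45
eef_pos: [553.6, 32.5, 51.7]
ee_rot: [180.0, -0.1, 1.2]
wrist_force: [-1.9, -0.5, 4.0]
grip_width: 21.4
finger_force: 80.1
time: 35.05
eef_pos: [433.4, 30.0, 187.3]
ee_rot: [180.0, -0.2, 1.2]
wrist_force: [-0.6, 1.4, -0.3]
grip_width: 85.5
finger_force: 0.0
[433.44435027  29.95527433 187.30160449] [179.97741549  -0.22454378   1.21808348] [-0.59921819  1.37626325 -0.30977979]
weight_center [278.3  57.7] 0.78 [555.3  31.2  48. ]
latch_knob [245.8 124.3] 0.8 [496.5  57.8  50. ]
latch_pivot [180.9 132.2] 0.92 [489.6 121.2  32. ]
roll_center [ 28.3 118.3] 0.69 [517.  315.7  29. ]
cover_lip [ 29.  118.7] 0.63 [515.3 294.7  50. ]
143 [170 169 169 169 168 165 153 125  85  68  69  71  71  71  70  70  71  70
  70  71  71  70  69  67  63  61  66  80  89  90  90  90]
142 [170 170 169 168 168 165 151 116  81  71  73  75  74  74  73  73  73  73
  74  73  72  71  71  68  64  60  64  76  85  89  89  89]
weight_center 0.82 [553.9  19.4  48. ]
roll_center 0.75 [508.  311.8  29. ]
```

```bash
python3 - <<'E'
from h import *
s=arm.read_state(); c=arm.camera("wrist"); print(s["eef_pos"])
g=cv2.cvtColor(c["image"],cv2.COLOR_RGB2GRAY).astype(np.float32)
xs=np.arange(505,474,-1.)
for y in (68,75,85,95,105):
    p=np.array([wproj(c,[x,y,32],s) for x in xs],np.float32)
    v=cv2.remap(g,p[:,0].reshape(1,-1),p[:,1].reshape(1,-1),1)[0].astype(int); print(y,v)
E
```

```text
[432.76927853  29.98112225 185.43370511]
68 [166 166 167 167 167 166 161 146 134 118  97  77  64  57  51  49  52  60
  72  79  80  92 119 149 161 164 164 164 163 161 153]
75 [166 166 167 166 166 166 161 151 142 137 136 135 136 136 134 132 132 131
 128 118 101  92  91  99 125 151 162 163 162 161 154]
85 [170 170 170 170 170 168 160 144 137 136 134 134 135 135 133 131 130 130
 129 118  99  92  96 116 145 161 165 166 165 164 157]
95 [166 166 166 166 166 165 155 140 134 134 133 133 133 134 132 131 130 129
 128 117  95  86  91 107 135 155 161 161 160 160 151]
105 [ 60  61  61  60  59  60  70  91 112 123 129 131 132 133 131 129 129 128
 124 110  80  51  43  49  56  58  60  60  62  62  62]
```

```bash
python3 -c "
from rig import arm
print(arm.job_done())"
```

```text
the job is handed in; nothing more can be done
None
```

I handed the job in at about 35 s: the tape roll is upright in the tray, the plate is home against the stop, the latch is fully across its corner, and the weight stands on the middle of the plate. I checked the final poses from image measurements, since my viewing allowance was used up. The judge's verdict was not reported back.

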